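# Tighten the lens ring of the vial inspection viewer

### The job

The lens of the vial inspection viewer is loose: take the two-pin spanner from its stand, fit both pins fully into the holes of the recessed ring, and turn the ring clockwise until it is fully home and snug against its stop, without leaning hard on it or forcing it past snug. Then put the spanner back upright in the slot of its stand and let go. Turn the ring only with the spanner, and leave the vial, the syringe and the pen where they are.

Things in the scene. Friction and masses are not known exactly. Their poses are not given: they have to be found in the camera images.
- viewer: Vial inspection viewer, fixed: round white lamp head 100 mm across, 60 mm high, on a grey foot 110 mm across. In its top a round well 78 mm across holds, under a dark steel ring, a domed lens. Origin: centre of its underside, on the ring's axis; z up.
- ring_face (a point): Centre of the ring's upper face, 55 mm above the table, 5 mm below the well's rim, on the turning axis; axes of the viewer, not turning with the ring. Ring: 75 mm outside, 31 mm inside, 9 mm thick, two opposite round holes 9 mm wide, 9 mm deep, 23 mm from the axis. Pins resting on the flat face slide over it and drop in where they meet the holes.
- ring (a joint): Ring's turn, rad, growing clockwise from above: 0 slack, 0.60 fully home at a solid stop. Drags with 0.12 N m, does not sink, stays where left. At value q the line through the holes lies q clockwise of the x axis of ring_face, but only within 0.5 rad either way (each viewer's thread starts differently): see or feel for the holes.
- lens_seat (a joint): Twist of the sprung lens seat under the ring, rad, growing clockwise: 0.1 rad for each N m with which the ring is being turned. About 0.012 while the ring is dragged round; climbs once it is home. Snug is 0.03 to 0.08 (0.3 to 0.8 N m); above 0.1 the ring is being forced. Springs back towards 0 when let go.
- spanner_grip (a point): Centre of the handle of the loose two-pin spanner (about 160 g), 42 mm above its pin ends. Orange handle 32 mm along x, 16 mm along y, 17 to 73 mm above the pin ends; under it a steel crossbar 62 mm along x, 20 mm along y, 10 mm thick; under that two steel pins 6 mm wide, 7 mm long, 23 mm either side of the axis along x. z up.
- spanner_tip (a point): Point midway between the ends of the spanner's two pins, on its axis, 42 mm below spanner_grip; same axes. Half a turn about z makes no difference.
- stand_slot (a point): Centre of the slot's mouth in the top of the spanner's stand, a fixed blue block 90 mm along x, 44 mm along y, 30 mm high. Slot: 60 mm along x, 12 mm along y, 16 mm deep, mouth bevelled 2 mm. The spanner stands with both pins in the slot and its crossbar on the block's top, pin ends 7 mm below this point.
- vial_mid (a point): Bystander: small amber vial, 28 mm across and 52 mm high, standing; its centre.
- syringe: Bystander: orange capped syringe, about 115 mm long and 28 mm wide, lying on the table; middle of its underside.
- pen: Bystander: blue pen, about 130 mm long and 10 mm thick, lying on the table; middle of its underside.
Mind the look-alikes: they are no part of the job. What is shaped like the part that bears spanner_grip but green is not meant.

How it is judged:
By the outcome, as a careful person would: the job done as asked, in the order asked, and still so for the second after the job is handed in, with the robot touching nothing.
It also fails if it takes over 72 s, if anything falls off the work surface, if the arm or the gripper's body presses on something with over 40 N, if the wrist force passes 120 N, or if a joint passes its speed limit or range.

### The arm

A 7-joint arm with a two-finger parallel gripper is mounted at the origin on the work surface. World frame = base frame: x ahead of the robot, y to its left, z up, the work surface at z = 0. Lengths are in m, angles in rad, forces in N, time in s.
With the tool pointing down it reaches from about 0.4 to 0.9 m from the base axis. Payload 5.5 kg.
Tool frame: the origin (TCP) lies midway between the tips of the shut fingers; the grasp point (between the pads) lies 19 mm behind it; y points along the fingers, x is the direction in which the jaws open and shut, and the axes are right-handed (so a half turn about y gives the same grasp; the last joint's range is limited). The gripper opens to 92 mm and grips with 3 to 60 N. Pads are 19 mm wide; open, the fingers measure 130 mm over their backs; the gripper's body (75 mm by 190 mm) begins 47 mm behind the grasp point.
Start: joints at [0.263, 0.501, -0.427, 1.55, 0.221, 1.138, -0.21], TCP at [0.65, 0, 0.227] pointing down, gripper open.
Joint ranges: [-2.88, 2.88], [-0.31, 2.03], [-1.54, 1.56], [0.2, 2.42], [-1.41, 4.55], [0.19, 2.02], [-2.57, 2.57]. Speed limits (rad/s): [2.57, 2.57, 3.14, 3.14, 3.14, 3.14, 3.14].

### API

Orientations are given as a 3x3 rotation matrix whose columns are the frame's x, y, z axes.
In Python, from station import robot gives the robot as it stands.
- The arm moves only by the tool send_rows, never from a script. Its argument "increments" is a list of rows, each a list of 5 numbers: the shift along the world's x, y, z in m, then the turn about the world's z in degrees, then the gripper's target within -1 to 1 (fully open at 1, half-way at 0, shut at -1). A call has 1 to 20 rows; each row is the pose to reach, as a shift and turn from the pose commanded when the call began; what a row does not reach only later rows make up. A row lasts 1/10 s, in which the tool goes at most 50 mm and 8.59 degrees, less where a joint would pass 70% of its speed; a pose out of reach is approached as far as the arm can. A call with a gripper value outside its range is refused whole. The fingers move at their own pace and stop on an object; "force" is the grip in N (left out, the last holds). Time passes only in rows, so rows that repeat a pose let the fingers close. It gives the time, the measured TCP pose, the force and the opening at its end, in the units of the state.
- robot.read_state(): the state, without advancing time (a new reading comes with each control period).
- robot.read_camera(name): name is "scene" or "side" or "wrist"; returns a dict with "color" (480x640x3 uint8, red, green, blue), "mtx" (3x3 intrinsics, pixels), "extrinsics" (4x4, takes a point from world to camera coordinates). Camera axes: x right, y down, z forward; pixel columns grow to the right and rows downward; lengths in m; the calibration is good to about 2 mm. A picture is of the moment at which its call begins. There is no depth.
- robot.job_done(): hands the job in, once; it reports no verdict.
Trained networks look in the newest picture that a camera, given by its name, has taken for a name from the list of things; names that differ only in an ending like _2 or _b are one class to them, and where a whole thing is asked for, a point or a joint stands for the part that bears it (a point fixed in the world has none). Each returns a list of dicts, best first, with "confidence" (0 to 1); they miss things now and then, are a little off and sometimes report something else, mostly with a low value. They report only what shows in the picture. A call takes as long as a camera call. They do not tell look-alikes from the thing itself.
- robot.masks_of(camera, target): "pixels" (480x640 bool, what is visible of it) and "bbox" ([left, top, width, height] in pixels, round what is visible of it).
The state is a dict: "time": time; "joint_positions": joint angles; "dq": joint speeds; "joint_torque": joint torques, N m; "position": TCP position; "orientation": TCP orientation; "force": force on the tool from outside, world axes, zero at the start; "ft_torque": the same for the moment, N m; "finger_gap": finger opening in m.
Only numpy, scipy, OpenCV 4.12 (cv2) and the standard library are available. Lean on these libraries where they do the work, as an engineer would, in place of code of your own. Each camera call takes 0.05 s, during which the arm holds its last target. There are 200 camera calls.

## Working session

There is one attempt and no reset: what is moved stays moved. The work goes in short steps, Python scripts to look and compute and a tool call to move; the robot and the scene stay as the last step left them, time stands still between calls to the robot, and variables do not carry over. Pictures are saved under pics/ and viewed, about 8 in all and at most 12, crops included, and the job is handed in when it is done.

Besides the shell and the picture viewer there is one more tool, called after ">>>" in YAML: its name, and indented under it one key for each argument. send_rows: Moves the arm, as the interface text tells. Its arguments: {"type":"object","properties":{"increments":{"type":"array"},"force":{"type":"number"}},"required":["increments"]}

```bash
mkdir -p pics; ls; cat > h.py <<'E'
import numpy as np, cv2
from station import robot
def cam(n):
    c=robot.read_camera(n); return c['color'],np.array(c['mtx']),np.array(c['extrinsics'])
def save(img,name,crop=None,scale=1):
    if crop: l,t,w,h=crop; img=img[t:t+h,l:l+w]
    img=cv2.resize(img,None,fx=scale,fy=scale,interpolation=cv2.INTER_CUBIC)
    cv2.imwrite('pics/'+name,img[:,:,::-1])
def on_plane(uv,K,T,z):
    uv=np.atleast_2d(uv).astype(float); d=np.c_[uv,np.ones(len(uv))]@np.linalg.inv(K).T@T[:3,:3]
    c=-T[:3,:3].T@T[:3,3]; return c+d*((z-c[2])/d[:,2])[:,None]
def proj(P,K,T):
    P=np.atleast_2d(P); q=(P@T[:3,:3].T+T[:3,3])@K.T; return q[:,:2]/q[:,2:]
E
python3 - <<'E'
from h import *
s=robot.read_state(); print({k:np.round(s[k],3).tolist() for k in ('time','position','orientation','force','finger_gap')})
ims=[]
for n in('scene','side','wrist'):
    I,K,T=cam(n); print(n,np.round(-T[:3,:3].T@T[:3,3],3),np.round(T[2,:3],2),K[0,0])
    for t in('viewer','ring','spanner_grip','stand_slot','vial_mid','syringe','pen'):
        for m in robot.masks_of(n,t)[:3]:
            v,u=np.nonzero(m['pixels']); print(' ',t,round(m['confidence'],2),m['bbox'],np.round([u.mean(),v.mean()],1), np.round(on_plane([u.mean(),v.mean()],K,T,0.05)[0],3))
    save(I,n+'0.png'); ims.append(I)
save(np.vstack([np.hstack(ims[:2]),np.hstack([ims[2],ims[2]*0])]),'all.png',scale=.62)
E
```

```text
pics
{'time': 0.0, 'position': [0.649, -0.0, 0.226], 'orientation': [[1.0, -0.002, 0.0], [-0.0, 0.0, 1.0], [-0.002, -1.0, 0.0]], 'force': [-0.2, -0.657, 0.021], 'finger_gap': 0.092}
scene [1.133 0.384 0.718] [-0.62 -0.35 -0.7 ] 504.09447906889204
  viewer 0.63 [182.9, 170.0, 55.4, 54.2] [206.4 203.7] [ 0.587 -0.161  0.05 ]
  ring 0.55 [188.4, 173.2, 28.4, 26.6] [201.9 185.9] [ 0.548 -0.203  0.05 ]
  spanner_grip 0.97 [394.9, 186.2, 18.7, 40.9] [405.4 205.5] [0.407 0.187 0.05 ]
  spanner_grip 0.93 [289.4, 230.4, 29.0, 39.4] [304.6 249.2] [0.602 0.07  0.05 ]
  spanner_grip 0.81 [330.9, 199.8, 15.3, 39.1] [339.8 219.3] [0.503 0.091 0.05 ]
  stand_slot 0.55 [363.1, 240.1, 25.9, 49.1] [375.5 266.4] [0.579 0.199 0.05 ]
  vial_mid 0.89 [249.4, 250.1, 17.3, 24.2] [257.7 260.3] [0.665 0.01  0.05 ]
  syringe 0.96 [144.3, 247.5, 54.3, 31.2] [170.9 263.6] [ 0.744 -0.12   0.05 ]
  pen 0.87 [294.2, 300.3, 39.5, 60.5] [313.1 331.7] [0.748 0.167 0.05 ]
side [0.413 0.725 0.699] [ 0.16 -0.73 -0.66] 602.6430298982312
  viewer 0.87 [334.8, 156.5, 57.7, 58.7] [361.  190.3] [ 0.541 -0.145  0.05 ]
  viewer
[... 896 characters left out ...]
 -0.17   0.05 ]
  ring 0.72 [177.0, 371.4, 78.8, 49.2] [215.4 397.2] [ 0.546 -0.188  0.05 ]
  ring 0.67 [323.8, 15.8, 157.6, 12.9] [398.9  22.7] [0.708 0.143 0.05 ]
  spanner_grip 0.79 [78.7, 78.4, 89.9, 63.2] [122.6 107.3] [0.493 0.083 0.05 ]
  spanner_grip 0.62 [214.0, 110.3, 73.6, 46.4] [249.1 133.9] [0.592 0.063 0.05 ]
  stand_slot 0.63 [131.5, 2.0, 85.2, 26.5] [166.   10.4] [0.535 0.152 0.05 ]
  vial_mid 0.56 [301.8, 191.5, 27.1, 35.3] [315.1 208.6] [0.645 0.001 0.05 ]
  syringe 0.7 [331.1, 320.5, 47.8, 10.3] [348.5 328. ] [ 0.675 -0.112  0.05 ]
  pen 0.84 [326.6, 16.1, 151.9, 12.2] [399.   22.8] [0.708 0.143 0.05 ]
  pen 0.66 [300.0, 193.2, 29.7, 33.7] [314.6 208.6] [0.644 0.001 0.05 ]
```

View pics/all.png

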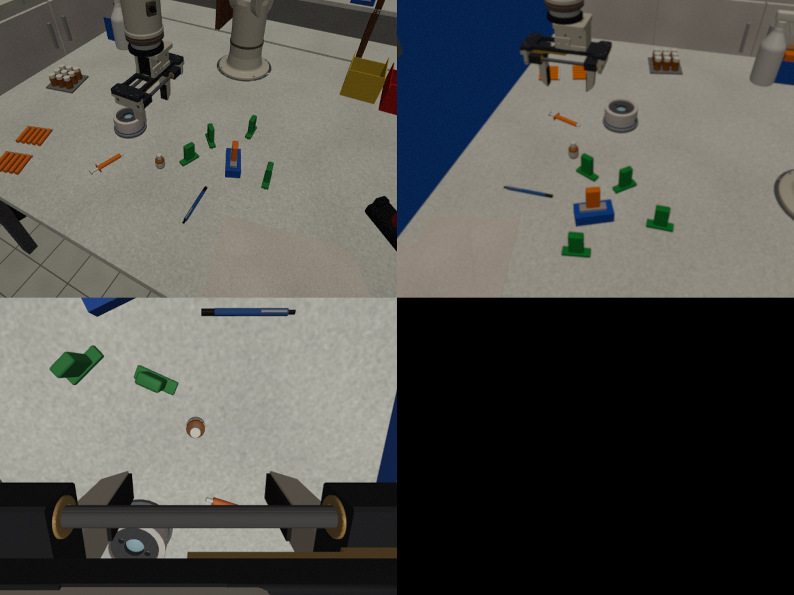

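>>> send_rows:
  increments:
    - [-0.04,0.05,0,0,1]
    - [-0.08,0.1,0,0,1]
    - [-0.115,0.15,0,0,1]
    - [-0.115,0.17,0,0,1]
    - [-0.115,0.17,0,0,1]
    - [-0.115,0.17,0,0,1]

```text
time: 1.8
position: [0.5342, 0.1725, 0.2272]
orientation: [[1.0, 0.001, -0.005], [0.005, 0.001, 1.0], [0.001, -1.0, 0.001]]
force: [0.3, 0.2, 0.1]
finger_gap: 0.0917
```

```bash
python3 - <<'E'
from h import *
s=robot.read_state(); print(s['time'],np.round(s['position'],4))
I,K,T=cam('wrist'); np.savez('w1.npz',I=I,K=K,T=T)
hsv=cv2.cvtColor(I,cv2.COLOR_RGB2HSV); 
for nm,lo,hi in(('orange',(5,150,90),(20,255,255)),('blue',(105,150,60),(125,255,255))):
    m=cv2.inRange(hsv,lo,hi); n,l,st,c=cv2.connectedComponentsWithStats(m)
    for i in range(1,n):
        if st[i,4]>150: print(nm,st[i],c[i].round(1),cv2.minAreaRect(np.argwhere(l==i)[:,::-1].astype(np.float32)))
save(I,'w1.png')
E
```

```text
1.8 [0.5342 0.1725 0.2272]
orange [ 311  180   44   42 1203] [331.7 200.9] ((330.6849060058594, 200.4931640625), (30.66478157043457, 42.368896484375), 69.44395446777344)
blue [ 274  149  110   82 2725] [326.5 185.2] ((328.2179260253906, 189.03646850585938), (51.129371643066406, 100.49266815185547), 67.89054870605469)
blue [463 217 105   9 722] [504.6 220.6] ((515.0, 221.0), (103.99998474121094, 7.999999046325684), 0.0)
```

View pics/w1.png

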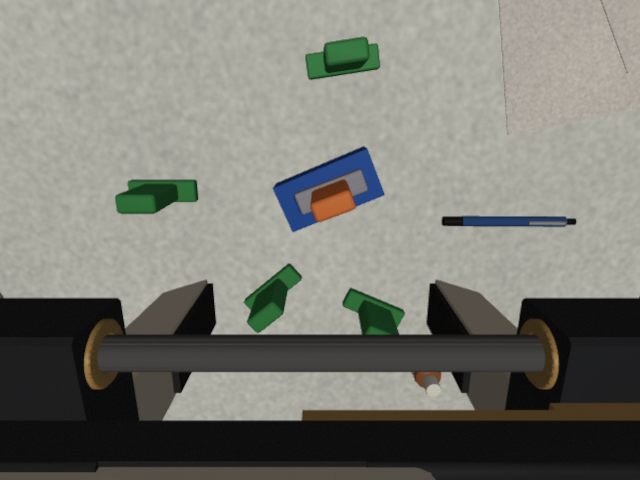

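```bash
python3 - <<'E'
from h import *
from scipy.optimize import least_squares
d=np.load('w1.npz'); I,K,T=d['I'],d['K'],d['T']; hsv=cv2.cvtColor(I,cv2.COLOR_RGB2HSV)
b=cv2.inRange(hsv,(105,150,100),(125,255,255)); b[:,420:]=0; b[:140]=0;b[240:]=0
pts=np.argwhere(b>0)[:,::-1].astype(np.float32)
box=cv2.boxPoints(cv2.minAreaRect(pts)); w=on_plane(box,K,T,.03); print(w.round(4))
hull=cv2.convexHull(pts); 
def box3(x,y,a,L,W,z): 
    c,s=np.cos(a),np.sin(a); return np.array([[x+c*u-s*v,y+s*u+c*v,z] for u,v in((-L/2,-W/2),(L/2,-W/2),(L/2,W/2),(-L/2,W/2))])
# fit by IoU-like: world rect of blue top hull
wp=on_plane(hull[:,0],K,T,.03)[:,:2].astype(np.float32); print('stand',cv2.minAreaRect(wp*1000))
V=hsv[...,2]; o=cv2.inRange(hsv,(5,150,90),(20,255,255)); ov=V[o>0]; print(np.percentile(ov,[5,25,50,75,95]))
t=cv2.inRange(hsv,(5,150,150),(20,255,255)); t[:,420:]=0; t[240:]=0
p=np.argwhere(t>0)[:,::-1].astype(np.float32); wp=on_plane(p,K,T,.096)[:,:2].astype(np.float32); print('handle',len(p),cv2.minAreaRect(wp*1000))
s=cv2.inRange(hsv,(0,0,90),(179,60,170)); s[:160]=0;s[225:]=0;s[:,:290]=0;s[:,375:]=0
n,l,st,c=cv2.connectedComponentsWithStats(s); i=[k for k in range(1,n) if st[k,4]>60]; print(st[i])
E
```

```text
[[0.4912 0.1893 0.03  ]
 [0.5725 0.2224 0.03  ]
 [0.5902 0.183  0.03  ]
 [0.5068 0.1476 0.03  ]]
stand ((540.3899536132812, 185.43368530273438), (88.26123046875, 43.37762451171875), 22.94107437133789)
[ 91.  97. 168. 183. 184.]
handle 779 ((542.4275512695312, 186.37815856933594), (29.867475509643555, 14.367438316345215), 21.159605026245117)
[[290 160  41  18  77]
 [295 170  73  44 808]
 [312 199  63  26 365]]
```

>>> send_rows:
  increments:
    - [0,-0.05,0,0,1]
    - [0,-0.1,0,0,1]
    - [0,-0.15,0,0,1]
    - [0,-0.2,0,0,1]
    - [0,-0.25,0,0,1]
    - [0.01,-0.3,0,0,1]
    - [0.015,-0.35,0,0,1]
    - [0.015,-0.38,0,0,1]
    - [0.015,-0.38,0,0,1]
    - [0.015,-0.38,0,0,1]
    - [0.015,-0.38,0,0,1]

```text
time: 2.95
position: [0.5498, -0.2097, 0.2265]
orientation: [[1.0, -0.0, 0.0], [-0.0, 0.001, 1.0], [-0.0, -1.0, 0.001]]
force: [-0.4, 0.1, -0.3]
finger_gap: 0.0916
```

```bash
python3 - <<'E'
from h import *
I,K,T=cam('wrist'); np.savez('w2.npz',I=I,K=K,T=T)
for t in('viewer','ring'):
    for m in robot.masks_of('wrist',t)[:1]:
        print(t,m['confidence'],m['bbox']); np.save('m_'+t,m['pixels'])
        p=np.argwhere(m['pixels'])[:,::-1].astype(np.float32); cnt=max(cv2.findContours(m['pixels'].astype(np.uint8),0,1)[0],key=cv2.contourArea)
        for z in(.055,.06): w=on_plane(cnt[:,0],K,T,z)[:,:2].astype(np.float32); print(z,cv2.fitEllipse(w*1000))
        b=[int(v) for v in m['bbox']]
save(I,'w2.png',(b[0]-45,b[1]-45,b[2]+90,b[3]+90),4)
print(b)
s=robot.read_state(); print(s['time'],np.round(s['joint_positions'],2))
E
```

```text
viewer 0.7 [257.9, 122.1, 122.5, 125.4]
0.055 ((547.3554077148438, -188.63772583007812), (99.78166198730469, 105.58908081054688), 176.7527313232422)
0.06 ((547.3911743164062, -187.78619384765625), (98.2664566040039, 103.98568725585938), 176.75270080566406)
ring 0.81 [273.7, 141.8, 90.4, 93.3]
0.055 ((547.1429443359375, -190.47784423828125), (73.7590103149414, 74.0683822631836), 145.56002807617188)
0.06 ((547.1819458007812, -189.598388671875), (72.63896179199219, 72.94364929199219), 145.55960083007812)
[273, 141, 90, 93]
3.1 [ 0.59  0.38 -0.34  1.71  0.14  1.07  0.2 ]
```

View pics/w2.png

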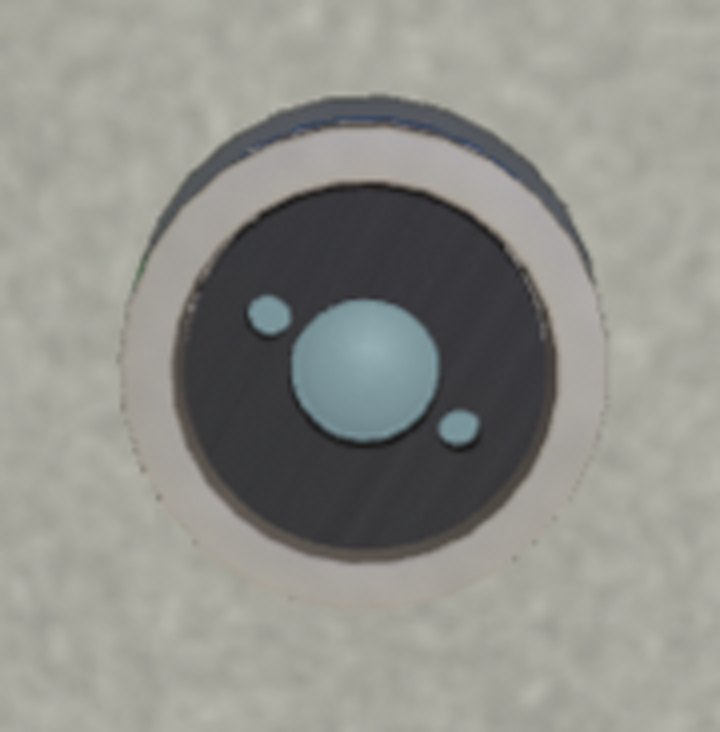

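```bash
python3 - <<'E'
from h import *
d=np.load('w2.npz'); I,K,T=d['I'],d['K'],d['T']
m=(np.load('m_ring.npy')).astype(np.uint8); 
w=on_plane([[295.25,174.75],[342.75,202.75]],K,T,.0535); print(w,w.mean(0),np.linalg.norm(w[0]-w[1]))
v=w[1]-w[0]; print(np.degrees(np.arctan2(v[1],v[0])))
# segment teal blobs and inner white->dark well boundary
hsv=cv2.cvtColor(I,cv2.COLOR_RGB2HSV); roi=np.zeros(m.shape,np.uint8); roi[140:236,272:366]=1
b=((hsv[...,1]>25)&(hsv[...,2]>100)&(I[...,2]>I[...,0]+15)).astype(np.uint8)*roi
n,l,st,c=cv2.connectedComponentsWithStats(b)
for i in range(1,n):
    if st[i,4]>20: print(st[i],c[i].round(2),on_plane(c[i],K,T,.0535).round(4))
E
```

```text
[[ 0.52830843 -0.17896729  0.0535    ]
 [ 0.56751571 -0.20232472  0.0535    ]] [ 0.54791207 -0.19064601  0.0535    ] 0.04563748496768855
-30.784040641381264
[290 170  11   9  76] [295.08 174.13] [[ 0.5282 -0.1785  0.0535]]
[ 301  171   37   35 1015] [318.85 187.84] [[ 0.5476 -0.1898  0.0535]]
[338 199  10   8  63] [342.3  202.32] [[ 0.5671 -0.202   0.0535]]
```

>>> send_rows:
  increments:
    - [0,0.05,0,0,0.4]
    - [0,0.1,0,5,0.4]
    - [0,0.15,0,10,0.4]
    - [0,0.2,0,15,0.4]
    - [0,0.25,0,20,0.4]
    - [-0.005,0.3,0,22.5,0.4]
    - [-0.0085,0.35,0,22.5,0.4]
    - [-0.0085,0.385,0,22.5,0.4]
    - [-0.0085,0.396,0,22.5,0.4]
    - [-0.0085,0.396,-0.03,22.5,0.4]
    - [-0.0085,0.396,-0.07,22.5,0.4]
    - [-0.0085,0.396,-0.07,22.5,0.4]
  force: 40

```text
time: 4.3
position: [0.5376, 0.1839, 0.1521]
orientation: [[0.924, -0.009, -0.383], [0.383, -0.004, 0.924], [-0.01, -1.0, 0.0]]
force: [-0.4, -0.8, -0.4]
finger_gap: 0.0645
```

```bash
python3 - <<'E'
from h import *
s=robot.read_state(); print(s['time'],np.round(s['joint_positions'],2),s['position'])
a,_,_=cam('side'); b,_,_=cam('wrist')
save(np.hstack([cv2.resize(a[200:420,180:500],(640,440)),b[:440]]),'g1.png',scale=.62)
E
```

```text
4.3 [ 0.05  0.47 -0.54  1.82  0.29  0.95 -0.23] [0.5376391  0.18389782 0.1520642 ]
```

View pics/g1.png

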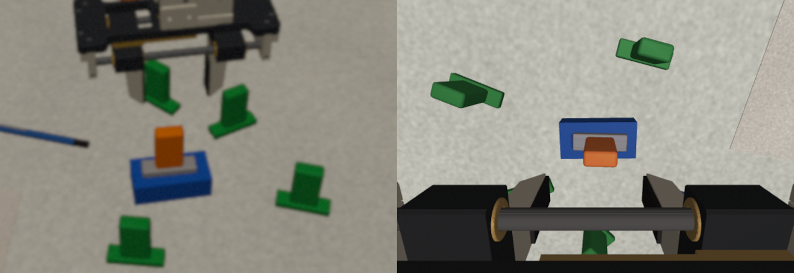

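>>> send_rows:
  increments:
    - [0,0,-0.04,0,0.4]
    - [0,0,-0.08,0,0.4]
    - [0,0,-0.1,0,0.4]
    - [0,0,-0.108,0,0.4]
    - [0,0,-0.108,0,0.4]
    - [0,0,-0.108,0,0.4]

```text
time: 5.0
position: [0.5432, 0.1867, 0.0508]
orientation: [[0.924, 0.003, -0.382], [0.382, 0.001, 0.924], [0.003, -1.0, -0.0]]
force: [-0.6, 0.9, 0.7]
finger_gap: 0.0645
```

```bash
python3 - <<'E'
from h import *
s=robot.read_state(); print(s['time'],s['position'],s['force'])
a,_,_=cam('side'); b,_,_=cam('scene')
save(np.hstack([cv2.resize(a[200:420,180:500],(640,440)),cv2.resize(b[150:370,220:540],(640,440))]),'g2.png',scale=.62)
E
```

```text
5.0 [0.54324465 0.18668159 0.05083592] [-0.63530021  0.90440063  0.74890376]
```

View pics/g2.png

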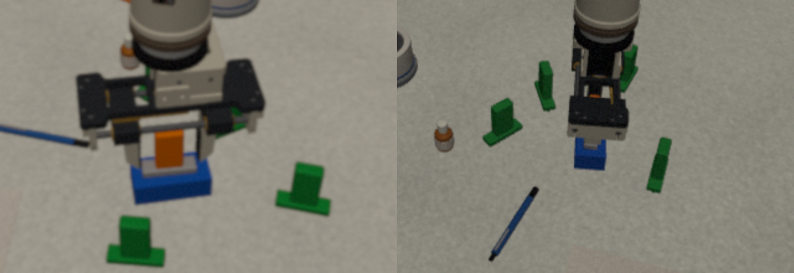

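>>> send_rows:
  increments:
    - [0,0,0,0,-1]
    - [0,0,0,0,-1]
    - [0,0,0,0,-1]
    - [0,0,0,0,-1]
    - [0,0,0,0,-1]
    - [0,0,0,0,-1]
    - [0,0,0,0,-1]
    - [0,0,0,0,-1]
  force: 50

```text
time: 5.9
position: [0.5416, 0.1861, 0.0488]
orientation: [[0.924, 0.0, -0.383], [0.383, 0.0, 0.924], [0.0, -1.0, 0.0]]
force: [0.0, 0.6, 1.5]
finger_gap: 0.0314
```

>>> send_rows:
  increments:
    - [0,0,0.03,0,-1]
    - [0,0,0.07,0,-1]
    - [0,-0.03,0.11,-5,-1]
    - [0.001,-0.08,0.11,-12,-1]
    - [0.002,-0.13,0.11,-19,-1]
    - [0.003,-0.18,0.11,-26,-1]
    - [0.004,-0.23,0.11,-33,-1]
    - [0.005,-0.28,0.11,-40,-1]
    - [0.006,-0.33,0.11,-47,-1]
    - [0.006,-0.36,0.09,-53.4,-1]
    - [0.006,-0.3765,0.07,-53.4,-1]
    - [0.006,-0.3765,0.055,-53.4,-1]
    - [0.006,-0.3765,0.05,-53.4,-1]
    - [0.006,-0.3765,0.05,-53.4,-1]

```text
time: 7.3
position: [0.547, -0.1878, 0.0977]
orientation: [[0.86, -0.002, 0.511], [-0.511, 0.002, 0.86], [-0.003, -1.0, 0.001]]
force: [1.1, 0.5, -0.5]
finger_gap: 0.0314
```

```bash
python3 - <<'E'
from h import *
s=robot.read_state(); print(s['time'],s['position'],s['orientation'],s['force'],s['ft_torque'],s['joint_positions'])
a,_,_=cam('side'); b,_,_=cam('scene'); c,_,_=cam('wrist')
save(np.hstack([cv2.resize(a[100:260,280:440],(640,640)),cv2.resize(b[100:260,130:290],(640,640))]),'r1.png',scale=.62)
E
```

```text
7.3 [ 0.54704836 -0.18778847  0.09772131] [[ 8.59570465e-01 -1.95132637e-03  5.11013511e-01]
 [-5.11009731e-01  2.13761618e-03  8.59572269e-01]
 [-2.76965678e-03 -9.99995811e-01  8.40284967e-04]] [ 1.13536736  0.54479623 -0.46674213] [0.00594541 0.02364879 0.02627612] [ 0.46973686  0.5114175  -0.2364188   1.83890138  0.15649932  0.81182156
 -0.38215525]
```

View pics/r1.png

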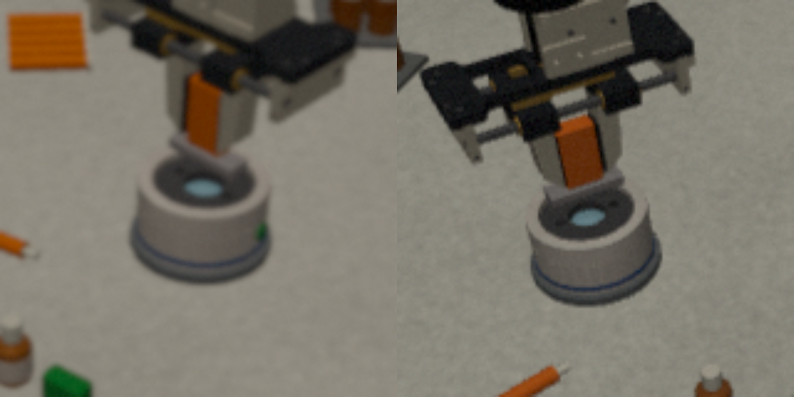

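>>> send_rows:
  increments:
    - [0,0,-0.008,0,-1]
    - [0,0,-0.015,0,-1]
    - [0,0,-0.015,0,-1]
    - [0,0,-0.017,0,-1]
    - [0,0,-0.019,0,-1]
    - [0,0,-0.02,0,-1]
    - [0,0,-0.021,0,-1]
    - [0,0,-0.021,0,-1]

```text
time: 8.25
position: [0.5474, -0.1905, 0.0776]
orientation: [[0.858, -0.0, 0.514], [-0.514, 0.0, 0.858], [-0.0, -1.0, 0.0]]
force: [0.3, -0.4, -0.6]
finger_gap: 0.0317
```

>>> send_rows:
  increments:
    - [0,0,-0.002,0,-1]
    - [0,0,-0.004,0,-1]
    - [0,0,-0.0055,0,-1]
    - [0,0,-0.0055,0,-1]
    - [0,0,-0.0055,0,-1]

```text
time: 8.75
position: [0.5477, -0.1905, 0.0737]
orientation: [[0.858, 0.0, 0.514], [-0.514, -0.0, 0.858], [0.001, -1.0, -0.0]]
force: [-4.6, 1.1, 10.9]
finger_gap: 0.0318
```

```bash
python3 - <<'E'
from h import *
for i in range(3):
    s=robot.read_state(); print(s['time'],s['position'].round(4) if hasattr(s['position'],'round') else s['position'],np.round(s['force'],2),np.round(s['ft_torque'],3),np.round(s['joint_torque'],2))
    a,K,T=cam('side')
E
```

```text
8.75 [ 0.5477 -0.1905  0.0737] [-4.63  1.07 10.85] [ 0.31   1.024 -0.013] [ -0.12 -49.11  -2.64 -21.01   0.11  -1.57  -0.  ]
8.8 [ 0.5477 -0.1906  0.0737] [-3.31  1.34 11.09] [0.279 1.    0.078] [ -0.11 -49.14  -2.64 -21.     0.11  -1.56  -0.  ]
8.85 [ 0.5476 -0.1905  0.0737] [-3.51  1.29 11.17] [ 0.26   0.99  -0.042] [ -0.11 -49.15  -2.64 -21.     0.11  -1.56  -0.  ]
```

>>> send_rows:
  increments:
    - [0,0,0.001,0,-1]
    - [0,0,0.001,-2,-1]
    - [0,0,0.001,-5,-1]
    - [0,0,0.001,-8,-1]
    - [0,0,0.001,-11,-1]
    - [0,0,0.001,-14,-1]
    - [0,0,0.001,-14,-1]

```text
time: 9.6
position: [0.5485, -0.1902, 0.0737]
orientation: [[0.708, 0.002, 0.707], [-0.707, -0.0, 0.708], [0.001, -1.0, 0.001]]
force: [-0.1, 1.0, 4.3]
finger_gap: 0.0318
```

```bash
cat > st.py <<'E'
from h import *
A=[]
for i in range(3):
    s=robot.read_state(); A.append(np.r_[s['position'],s['force'],s['ft_torque'],np.degrees(np.arctan2(s['orientation'][1][0],s['orientation'][0][0]))]); cam('side')
A=np.mean(A,0); print(s['time'],'pos',A[:3].round(4),'F',A[3:6].round(2),'M',A[6:9].round(3),'yaw',A[9].round(2),'tq',np.round(s['joint_torque'],2))
E
python3 st.py
```

```text
9.7 pos [ 0.5485 -0.1902  0.0737] F [0.2  1.35 4.47] M [ 0.276 -0.005  0.031] yaw -44.89 tq [  0.81 -51.5   -0.89 -19.8    0.26   0.11  -0.11]
```

>>> send_rows:
  increments:
    - [0,0,0,-3,-1]
    - [0,0,0,-6,-1]
    - [0,0,0,-9,-1]
    - [0,0,0,-12,-1]
    - [0,0,0,-12,-1]

```text
time: 10.25
position: [0.5486, -0.1903, 0.0738]
orientation: [[0.546, 0.002, 0.837], [-0.837, -0.0, 0.546], [0.001, -1.0, 0.002]]
force: [1.9, 0.8, 5.4]
finger_gap: 0.0316
```

```bash
python3 st.py
```

```text
10.35 pos [ 0.5486 -0.1903  0.0737] F [1.69 1.31 5.09] M [ 0.347 -0.252  0.056] yaw -56.82 tq [  1.08 -51.13   0.11 -19.19   0.36   0.38  -0.09]
```

>>> send_rows:
  increments:
    - [0,0,0,-2,-1]
    - [0,0,0,-4,-1]
    - [0,0,0,-6,-1]
    - [0,0,0,-6,-1]

```text
time: 10.8
position: [0.5486, -0.1903, 0.0737]
orientation: [[0.457, 0.002, 0.89], [-0.89, -0.0, 0.457], [0.001, -1.0, 0.002]]
force: [2.8, 1.0, 4.9]
finger_gap: 0.0315
```

```bash
python3 st.py
```

```text
10.9 pos [ 0.5486 -0.1903  0.0737] F [2.53 1.18 5.08] M [ 0.398 -0.29   0.088] yaw -62.79 tq [  1.14 -51.1    0.5  -19.06   0.35   0.45  -0.1 ]
```

>>> send_rows:
  increments:
    - [0,0,0,-1.5,-1]
    - [0,0,0,-3,-1]
    - [0,0,0,-3,-1]

```text
time: 11.25
position: [0.5487, -0.1903, 0.0737]
orientation: [[0.411, 0.002, 0.912], [-0.912, -0.0, 0.411], [0.001, -1.0, 0.002]]
force: [1.7, 0.8, 5.2]
finger_gap: 0.0317
```

```bash
python3 st.py
```

```text
11.35 pos [ 0.5487 -0.1903  0.0737] F [2.12 1.18 5.13] M [ 0.351 -0.335  0.338] yaw -65.74 tq [  1.33 -51.06   0.81 -18.96   0.16   0.51  -0.33]
```

>>> send_rows:
  increments:
    - [0,0,0,-0.5,-1]
    - [0,0,0,-1,-1]
    - [0,0,0,-1,-1]

```text
time: 11.7
position: [0.5486, -0.1903, 0.0737]
orientation: [[0.395, 0.002, 0.919], [-0.919, -0.0, 0.395], [0.001, -1.0, 0.002]]
force: [1.1, 0.6, 5.1]
finger_gap: 0.0317
```

```bash
python3 st.py
```

```text
11.8 pos [ 0.5487 -0.1903  0.0737] F [2.14 1.07 4.94] M [ 0.335 -0.335  0.475] yaw -66.7 tq [ 1.430e+00 -5.107e+01  9.300e-01 -1.895e+01  5.000e-02  5.100e-01
 -4.500e-01]
```

>>> send_rows:
  increments:
    - [0,0,0,-0.5,-1]
    - [0,0,0,-0.5,-1]
    - [0,0,0,-0.5,-1]
    - [0,0,0,-0.5,-1]

```text
time: 12.25
position: [0.5487, -0.1903, 0.0737]
orientation: [[0.388, 0.002, 0.922], [-0.922, -0.0, 0.388], [0.001, -1.0, 0.002]]
force: [1.6, 1.3, 4.9]
finger_gap: 0.0321
```

```bash
python3 st.py
```

```text
12.35 pos [ 0.5486 -0.1903  0.0737] F [1.94 1.01 5.18] M [ 0.347 -0.304  0.49 ] yaw -67.19 tq [  1.48 -51.07   0.98 -18.94  -0.     0.52  -0.51]
```

>>> send_rows:
  increments:
    - [0,0,0,1,-1]
    - [0,0,0,2,-1]
    - [0,0,0,3,-1]
    - [0,0,0,4,-1]
    - [0,0,0,4,-1]

```text
time: 12.9
position: [0.5486, -0.1903, 0.0737]
orientation: [[0.45, 0.002, 0.893], [-0.893, 0.0, 0.45], [0.001, -1.0, 0.002]]
force: [1.7, 1.0, 3.8]
finger_gap: 0.0318
```

```bash
python3 st.py
```

```text
13.0 pos [ 0.5486 -0.1903  0.0737] F [1.92 1.55 4.92] M [ 0.385 -0.313  0.002] yaw -63.27 tq [ 1.210e+00 -5.103e+01  5.400e-01 -1.899e+01  4.500e-01  4.800e-01
  1.000e-02]
```

>>> send_rows:
  increments:
    - [0,0,0.003,0,-1]
    - [0,0,0.007,0,-1]
    - [0,0,0.012,0,-1]
    - [0,0,0.025,0,-1]
    - [0,0,0.05,0,-1]
    - [0,0,0.085,0,-1]

```text
time: 13.65
position: [0.5448, -0.1904, 0.1577]
orientation: [[0.447, -0.006, 0.894], [-0.894, 0.001, 0.447], [-0.004, -1.0, -0.005]]
force: [0.5, -0.3, -0.3]
finger_gap: 0.0317
```

```bash
python3 st.py; python3 - <<'E'
from h import *
a,_,_=cam('side'); b,_,_=cam('scene')
save(np.hstack([cv2.resize(a[60:260,260:460],(640,640)),cv2.resize(b[60:260,110:310],(640,640))]),'r2.png',scale=.62)
E
```

```text
13.75 pos [ 0.548  -0.1914  0.1621] F [ 1.36 -0.94  0.86] M [-0.011 -0.013  0.004] yaw -63.43 tq [ 8.000e-02 -5.085e+01 -7.500e-01 -2.395e+01 -1.100e-01  8.900e-01
  5.000e-02]
```

View pics/r2.png

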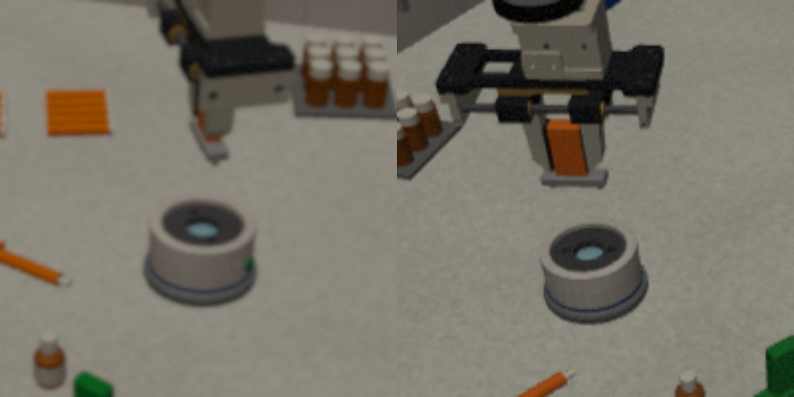

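>>> send_rows:
  increments:
    - [0,0.03,0,8,-1]
    - [0,0.07,0,16,-1]
    - [-0.001,0.11,0,24,-1]
    - [-0.002,0.15,0,32,-1]
    - [-0.003,0.19,0,40,-1]
    - [-0.004,0.23,0,48,-1]
    - [-0.005,0.27,0,56,-1]
    - [-0.006,0.31,0,64,-1]
    - [-0.006,0.34,0,72,-1]
    - [-0.006,0.365,0,80,-1]
    - [-0.006,0.3765,-0.02,85.9,-1]
    - [-0.006,0.3765,-0.055,85.9,-1]
    - [-0.006,0.3765,-0.085,85.9,-1]
    - [-0.006,0.3765,-0.09,85.9,-1]
    - [-0.006,0.3765,-0.09,85.9,-1]
    - [-0.006,0.3765,-0.09,85.9,-1]

```text
time: 15.5
position: [0.5421, 0.1863, 0.0691]
orientation: [[0.924, 0.001, -0.383], [0.383, 0.0, 0.924], [0.001, -1.0, 0.0]]
force: [0.1, 0.3, -0.6]
finger_gap: 0.0318
```

```bash
python3 st.py
```

```text
15.6 pos [0.5424 0.1864 0.0695] F [ 0.01  0.04 -1.06] M [ 0.035 -0.028  0.024] yaw 22.49 tq [-3.000e-02 -5.308e+01 -6.950e+00 -2.093e+01 -6.000e-02  4.000e-02
  0.000e+00]
```

>>> send_rows:
  increments:
    - [0,0,-0.005,0,-1]
    - [0,0,-0.01,0,-1]
    - [0,0,-0.014,0,-1]
    - [0,0,-0.017,0,-1]
    - [0,0,-0.019,0,-1]
    - [0,0,-0.0195,0,-1]
    - [0,0,-0.0195,0,-1]

```text
time: 16.35
position: [0.5414, 0.1861, 0.0488]
orientation: [[0.924, -0.0, -0.383], [0.383, -0.0, 0.924], [-0.0, -1.0, -0.0]]
force: [-0.6, -1.2, 1.6]
finger_gap: 0.0317
```

```bash
python3 st.py
```

```text
16.45 pos [0.5414 0.1861 0.0488] F [-1.17 -0.71  1.23] M [-0.09   0.251 -0.006] yaw 22.51 tq [-3.000e-02 -5.337e+01 -6.870e+00 -2.049e+01  7.000e-02 -5.100e-01
 -0.000e+00]
```

Seated at the same height as when it was taken. Release and withdraw straight up.

>>> send_rows:
  increments:
    - [0,0,0,0,0.4]
    - [0,0,0,0,0.4]
    - [0,0,0,0,0.4]
    - [0,0,0,0,0.4]
    - [0,0,0,0,0.4]
    - [0,0,0.02,0,0.4]
    - [0,0,0.06,0,0.4]
    - [0,0,0.1,0,0.4]
    - [0,-0.04,0.14,0,0.4]
    - [0,-0.09,0.17,0,0.4]
    - [0,-0.14,0.17,-8,0.4]
    - [0,-0.19,0.17,-16,0.4]
    - [0,-0.24,0.17,-22,0.4]
    - [0,-0.29,0.17,-22,0.4]
    - [0,-0.34,0.17,-22,0.4]
    - [0,-0.38,0.17,-22,0.4]
    - [0,-0.38,0.17,-22,0.4]
    - [0,-0.38,0.17,-22,0.4]

```text
time: 18.3
position: [0.5409, -0.1961, 0.2184]
orientation: [[1.0, -0.0, -0.004], [0.004, -0.0, 1.0], [-0.0, -1.0, -0.0]]
force: [-0.4, 0.4, -0.5]
finger_gap: 0.0641
```

```bash
python3 st.py; python3 - <<'E'
from h import *
a,_,_=cam('side'); b,_,_=cam('scene'); c,K,T=cam('wrist')
h=cv2.cvtColor(c,cv2.COLOR_RGB2HSV); m=((h[...,1]>25)&(h[...,2]>100)&(c[...,2]>c[...,0].astype(int)+15)).astype(np.uint8)
n,l,st,ce=cv2.connectedComponentsWithStats(m); P=on_plane(ce,K,T,.0535)
for i in range(1,n):
    if 30<st[i,4]<2000 and np.hypot(*(P[i,:2]-[.5475,-.1905]))<.035: print(st[i],P[i].round(4),np.degrees(np.arctan2(P[i,1]+.1905,P[i,0]-.5475)).round(1))
save(np.hstack([cv2.resize(a[200:420,180:500],(640,440)),cv2.resize(b[150:370,220:540],(640,440))]),'f1.png',scale=.62)
E
```

```text
18.4 pos [ 0.5413 -0.1941  0.2185] F [-0.17  0.72  0.37] M [ 0.063  0.031 -0.003] yaw 0.43 tq [ 1.460e+00 -4.804e+01 -2.170e+00 -2.723e+01  1.000e-01  5.000e-02
  1.000e-02]
[310 183  11  10  80] [ 0.5361 -0.1702  0.0535] 119.4
[310 194  37  35 996] [ 0.5474 -0.1897  0.0535] 98.0
[337 231  10   8  59] [ 0.5588 -0.2097  0.0535] -59.5
```

View pics/f1.png

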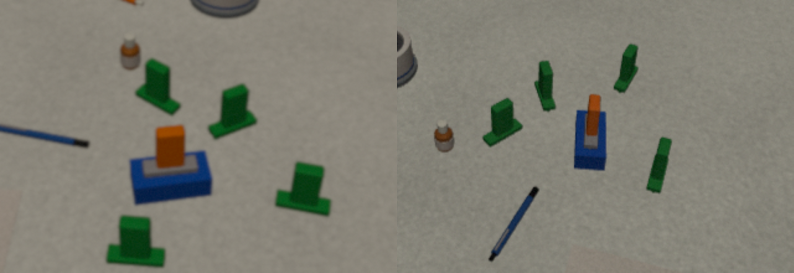

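```bash
python3 -c "
from station import robot
print(robot.job_done())"
```

```text
the job is handed in; nothing more can be done
None
```

The ring is turned to its stop and snug, and the spanner is back upright in its stand slot, let go, with the arm clear. The job was handed in at about 18 s.

- **Fit:** The pins dropped in until the crossbar rested on the ring face. Tool height was 73.7 mm against 73.8 mm expected. I pressed with about 11 N for a moment on seating, then about 5 N while turning.
- **Turning:** The drag stayed near 0.1 N m, then climbed steadily from a spanner yaw of about -64°. I stopped at 0.49–0.51 N m, which is a seat twist of about 0.05, in the middle of the snug range. I then backed off until the torque read zero, without driving the ring backwards.
- **Last checks:** The final pictures show the spanner upright in its slot, with the vial and pen unmoved. It seated at the same height it was taken from. The syringe was last seen unmoved just before the spanner went back.
- **One disagreement:** The holes turned from -30.9° to about -60°, or 0.51 rad, short of the full 0.60 rad. I take it that the ring started partly turned, because the torque rose like a solid stop, but I could not read its starting value.

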